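# Nip a glued heel lift in the locking pliers

### The arm

A 7-joint arm with a two-finger parallel gripper is mounted at the origin on a cart in front of the work surface, level with it; the furniture and walls round the work are solid. World frame = base frame: x ahead of the robot, y to its left, z up, the work surface at z = 0. Lengths are in mm, angles in rad, forces in N, time in s.
With the tool pointing down it reaches from about 400 to 875 mm from the base axis. Payload 4.4 kg.
Tool frame: the origin (TCP) lies at the very end of the fingers, on their centre line; the grasp point (between the pads) lies 19 mm behind it; z points along the fingers, y is the line along which they close (so a half turn about z gives the same grasp; the last joint's range is limited). The gripper opens to 85 mm and grips with 20 to 120 N. Pads are 22 mm wide; open, the fingers measure 114 mm over their backs; the gripper's body (76 mm by 85 mm) begins 54 mm behind the grasp point. The pads swing forward as they close: fully open they stand 13 mm farther back than shut.
Start: joints at [1.105, 0.628, 0.038, 1.517, -0.027, 0.996, -0.02], TCP at [253.03, -598.743, 231.313] pointing down, gripper open.
Joint ranges: [-3.06, 3.06], [-0.37, 2.12], [-1.25, 1.32], [0.18, 2.47], [-1.1, 4.24], [0.23, 1.98], [-2.94, 2.94]. Speed limits (rad/s): [2.57, 2.57, 3.14, 3.14, 3.14, 3.14, 3.14].

### API

Orientations are given as [roll, pitch, yaw] about the fixed x, y, z axes, in that order (R = Rz(yaw) Ry(pitch) Rx(roll)).
In Python, from cell import monitor, viewer, workorder gives the robot as it stands.
- The arm moves only by the tool arm_command, never from a script. Its argument "series" is one flat list of numbers, 5 for each row, row after row: the opening in per cent of the stroke, from 0 (shut) to 100 (fully open), then the shift along the tool's x, y, z in cm, then the turn about the tool's z in degrees. In form: [claw, x, y, z, roll, claw, x, y, z, roll, ...]. A call has exactly 5 rows; each row is the pose to reach, as a shift and turn from the pose commanded when the call began, along the tool's axes at that moment; what a row does not reach only later rows make up. A row lasts 1/12 s, in which the tool goes at most 41.7 mm and 7.16 degrees, less where a joint would pass 70% of its speed; a pose out of reach is approached as far as the arm can. A call with a gripper value outside its range is refused whole. The fingers move at their own pace and stop on an object; the grip force is fixed at half the most. Time passes only in rows, so rows that repeat a pose let the fingers close, or fill a call up. It gives the time, the measured TCP pose, the force, the opening and the grip force at its end, in the units of the state.
- monitor.read_state(): the state, without advancing time (a new reading comes with each control period).
- viewer.get_image(name): name is "side" or "top"; returns (picture, depth): 480x640x3 uint8, red, green, blue; 480x640 float32, mm along the optical axis (not along the pixel's ray), 0 where there is no reading.
- viewer.camera_model(name): a dict with "mtx" (3x3 intrinsics, pixels), "R" (3x3) and "t" (3): a world point X has camera coordinates R X + t. Camera axes: x right, y down, z forward; pixel columns grow to the right and rows downward; lengths in mm; the calibration is good to about 2 mm. A picture is of the moment at which its call begins. camera_model takes no time and is no camera call.
- workorder.finish_job(): hands the job in; it is judged then, once.
The state is a dict: "clock": time; "qpos": joint angles; "qd": joint speeds; "tau": joint torques, N m; "eef_pos": TCP position; "tool_rot": TCP orientation; "force": force on the tool from outside, world axes, zero at the start; "torque": the same for the moment, N m; "width": finger opening in mm; "gripper_force": force on a finger pad.
Only numpy, scipy, OpenCV 4.12 (cv2) and the standard library are available. Lean on these libraries where they do the work, as an engineer would, in place of code of your own. Each camera call takes 0.05 s, during which the arm holds its last target. There are 200 camera calls.

### The job

The two glued plates of a heel lift stand between the jaws of the locking pliers on the bench stand. Squeeze the pliers' handles together until they lock, let go and leave them locked on the work by themselves for two seconds, then pull the release lever outward so that the pliers spring fully open. Leave the heel lift standing in its pocket, and do not disturb the pincers or the spring clamp lying nearby.

Things in the scene. Friction and masses are not known exactly. Their poses are not given: they have to be found in the camera images.
- pliers: Steel locking pliers lying level on a stand fixed to the bench (foot 146 x 80 x 10 mm under the head). Origin on the bench under the handle pin; x towards the jaws (at 57 mm), z up. Handles run to -x, z 51 to 69 mm, clear below. The rigid fixed handle is a bar at y -19 to -7 mm that ends at x -120 mm; the moving handle is on the +y side.
- handle (a joint): Moving handle, a steel channel 12 mm wide, 120 mm long, on an upright pin at x 0, y 13 mm of the pliers. 0 = open (start), 0.16 rad = shut, parallel to the fixed handle, outer face at y 19 mm. Dead centre at 0.10: past it the handle snaps shut and stays locked; short of it a spring throws it open. Closing takes about 12 N at the grip point.
- handle_grip (a point): Where to squeeze: point on the outer face of the moving handle, 92 mm from its pin, 60 mm above the bench. Over their outer faces the handles measure 54 mm here when open, 38 mm when locked. Only the one handle moves, so when locked the middle between them lies at y = 0 of the pliers.
- lever (a joint): Release lever, a dark bar pivoted inside the moving handle 70 mm from its pin. 0 = at rest (sprung back), to 0.4 rad as its tail is pulled outward (+y of the pliers, away from the fixed handle). The first 0.06 rad is free play; then its nose forces the locked handle outward, which springs open at about 0.22 rad. Pull below 6 N.
- lever_tail (a point): Where to pull: point on the lever's tail, 60 mm above the bench. When locked it is at x -170, y 4 mm of the pliers; pulled some 35 mm outward it releases them. The tail stands free from x -120 to -187 mm: an upright strip 4 mm thick, 14 mm high, with a roll 8 mm across and 18 mm high at its end. Hook it from its inner (-y) side or pinch it.
- heel_lift: The loose work: two plates (light cork and dark rubber) glued face to face, 50 mm long (x), 12 mm thick (y), 70 mm high with a round top, standing in a shallow wooden pocket of the stand. Origin at the middle of its underside. It needs no handling.
- nip (a point): Middle of the floor of the wooden pocket between the jaws (10 mm above the bench), where the heel lift stands.
- pincers: Bystander: loose lasting pincers with blue handles, 71 x 171 x 16 mm, lying on the bench. Origin at the middle of the underside. Not to be moved.
- spring_clamp: Bystander: loose small red spring clamp, 42 x 100 x 20 mm, lying on the bench. Origin at the middle of the underside. Not to be moved.
Things that resemble listed ones, but are neither listed nor needed, are in the scene too. There is more than one size of the heel_lift; the one meant has the size given above.

How it is judged:
By the outcome, as a careful person would: the job done as asked, in the order asked, and still so for the second after the job is handed in, with the robot touching nothing.
It also fails if it takes over 35 s, if anything falls off the work surface, if the arm or the gripper's body presses on something with over 40 N, if the wrist force passes 120 N, or if a joint passes its speed limit or range.

## Working session

There is one attempt and no reset: what is moved stays moved. The work goes in short steps, Python scripts to look and compute and a tool call to move; the robot and the scene stay as the last step left them, time stands still between calls to the robot, and variables do not carry over. Pictures are saved under pics/ and viewed, at most 10 in all, crops included, and the job is handed in when it is done.

Besides the shell and the picture viewer there is one more tool, called after "Request:" as name(argument=value, ...) on one line, values as JSON. arm_command: Moves the arm, as the interface text tells. Its arguments: {"type":"object","properties":{"series":{"type":"array","items":{"type":"number"}}},"required":["series"]}

```bash
mkdir -p pics; cat > h.py <<'E'
import numpy as np, cv2
from cell import monitor, viewer, workorder
def snap(n,f):
    p,d=viewer.get_image(n); cv2.imwrite(f'pics/{f}.png',p[:,:,::-1]); np.save(f'pics/{f}.npy',d); return p,d
def ray(n,u,v,z):
    c=viewer.camera_model(n); K,R,t=[np.array(c[k],float) for k in('mtx','R','t')]
    d=R.T@np.linalg.inv(K)@[u,v,1]; o=-R.T@t.ravel(); return o+d*(z-o[2])/d[2]
def pt(n,u,v,dep):
    c=viewer.camera_model(n); K,R,t=[np.array(c[k],float) for k in('mtx','R','t')]
    return R.T@(np.linalg.inv(K)@[u,v,1]*dep-t.ravel())
def proj(n,X):
    c=viewer.camera_model(n); K,R,t=[np.array(c[k],float) for k in('mtx','R','t')]
    q=K@(R@np.array(X,float)+t.ravel()); return q[:2]/q[2]
E
python3 - <<'E'
from h import *
for n in('top','side'):
    snap(n,n+'0'); c=viewer.camera_model(n); print(n,-np.array(c['R']).T@np.ravel(c['t']),c['mtx'][0][0])
s=monitor.read_state(); print(s)
E
```

```text
top [ 470.46648743   43.07160515 1112.18394449] 528.2164183577377
side [ 565.26646271 -696.09604959  714.42435289] 489.01994559056413
{'clock': 0.1, 'qpos': array([ 1.10521049,  0.6292336 ,  0.03844819,  1.51823543, -0.02698994,
        0.99631296, -0.02000759]), 'qd': array([-2.60373617e-03, -1.78404314e-03,  8.93103402e-04, -4.28100608e-03,
       -2.61445861e-03,  5.63651661e-04, -9.29425994e-05]), 'tau': array([ 4.03544676e-03, -5.64534509e+01,  1.23115696e+00, -1.93971884e+01,
        1.13575879e-02,  5.44997238e-03, -2.71144728e-05]), 'eef_pos': array([ 252.80616101, -598.23189765,  230.50451648]), 'tool_rot': array([-3.13992154e+00,  2.55580308e-05,  3.99781703e-01]), 'force': array([-0.33571088,  0.09340383, -0.71452178]), 'torque': array([ 0.0345753 ,  0.06360135, -0.01892005]), 'gripper_force': 0.0, 'width': 85.70562372461767}
```

View pics/top0.png

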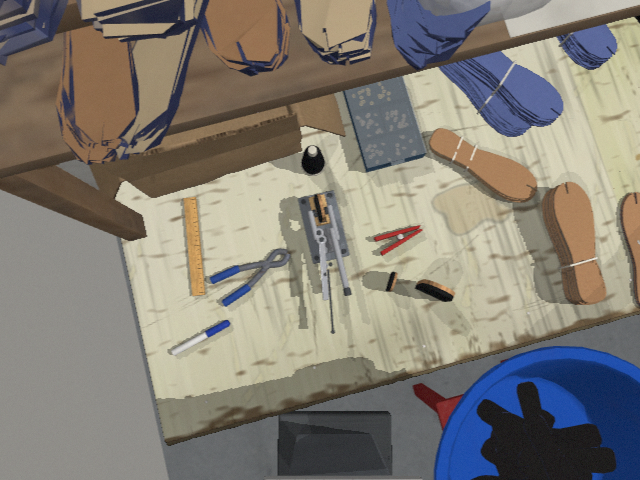

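View pics/side0.png

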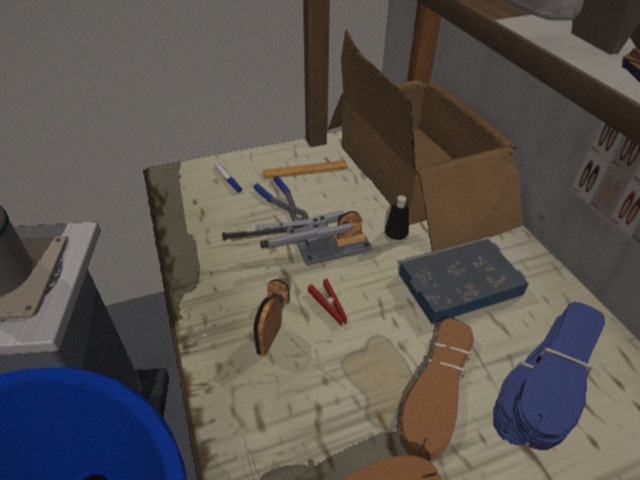

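The top view shows the pliers at about (325,245), with the jaws up. The fixed handle ends at about (348,293) and the lever tail at about (332,331). The pincers are at (250,275) and the clamp at (398,238). I'll zoom in next.

```bash
python3 - <<'E'
from h import *
p=cv2.imread('pics/top0.png')[180:345,260:400]; cv2.imwrite('pics/c1.png',cv2.resize(p,None,fx=3.6,fy=3.6,interpolation=cv2.INTER_CUBIC)[:600])
d=np.load('pics/top0.npy')
for u,v in[(332,331),(332,315),(348,293),(345,275),(335,245),(322,240),(325,290),(326,270)]:
    print(u,v,ray('top',u,v,69).round(1), pt('top',u,v,d[v,u]).round(1))
E
```

```text
332 331 [444.2  20.8  69. ] [444.2  20.8  70. ]
332 315 [475.   20.6  69. ] [475.3  19.1  -0.7]
348 293 [517.8 -11.1  69. ] [518.  -11.3  65.2]
345 275 [553.3  -5.5  69. ] [553.2  -5.4  69.5]
335 245 [613.2  14.   69. ] [613.5  13.9  66.5]
322 240 [623.3  39.8  69. ] [623.   39.9  70.8]
325 290 [523.8  34.2  69. ] [523.8  34.2  68.1]
326 270 [563.2  32.1  69. ] [569.2  31.4   2.4]
```

View pics/c1.png

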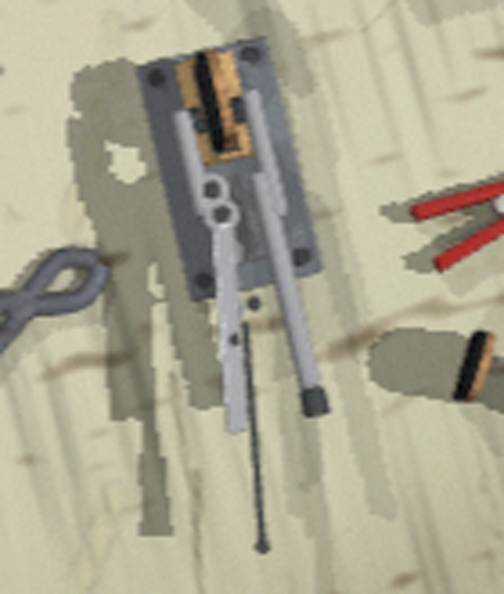

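```bash
cat > fit.py <<'E'
from h import *
def fit(f):
    d=np.load(f'pics/{f}.npy')
    P=np.array([[*pt('top',u,v,d[v,u]),u,v] for v in range(225,345) for u in range(300,370) if d[v,u]>0])
    P=P[(P[:,2]>55)&(P[:,2]<78)]; return P
E
python3 - <<'E'
from fit import *
P=fit('top0')
# first guess: axis from fixed bar pixels
bar=P[(P[:,0]>525)&(P[:,0]<610)&(P[:,1]<14-0.2*(610-P[:,0])+12)]
mh=P[(P[:,0]>515)&(P[:,0]<605)&(P[:,1]>26)]
lv=P[(P[:,0]<500)]
for n,q in(('bar',bar),('mh',mh),('lev',lv)):
    c=q[:,:2].mean(0); vx,vy,_,_=cv2.fitLine(q[:,:2].astype(np.float32),cv2.DIST_HUBER,0,.01,.01).ravel()
    if vx<0: vx,vy=-vx,-vy
    w=(q[:,:2]-c)@[-vy,vx]; print(n,len(q),c,np.arctan2(vy,vx),np.percentile(w,[2,98]),q[:,0].min(),q[:,2].mean())
pin=ray('top',260+222/3.6,180+213/3.6,70);print(pin)
th=[np.arctan2(*(0,1))]
im=fit
E
```

```text
Traceback (most recent call last):
  File "fit.py", line 4, in fit
    P=np.array([[*pt('top',u,v,d[v,u]),u,v] for v in range(225,345) for u in range(300,370) if d[v,u]>0])
                  ~~^^^^^^^^^^^^^^^^^^
  File "h.py", line 9, in pt
    c=viewer.camera_model(n); K,R,t=[np.array(c[k],float) for k in('mtx','R','t')]
ValueError: time passes only in moves, steps and waits
```

```bash
python3 - <<'E'
s=open('h.py').read()
s=s.replace("def snap","C={n:viewer.camera_model(n) for n in('top','side')}\ndef snap").replace("c=viewer.camera_model(n);","c=C[n];")
open('h.py','w').write(s)
E
cat > line.py <<'E'
from fit import *
def line(n,q):
    c=q[:,:2].mean(0); vx,vy=cv2.fitLine(q[:,:2].astype(np.float32),cv2.DIST_HUBER,0,.01,.01).ravel()[:2]
    if vx<0: vx,vy=-vx,-vy
    w=(q[:,:2]-c)@[-vy,vx]; print(n,len(q),c,'ang',np.arctan2(vy,vx),np.percentile(w,[2,98]),q[:,0].min(),q[:,2].mean())
E
python3 - <<'E'
from line import *
P=fit('top0')
bar=P[(P[:,0]>525)&(P[:,0]<610)&(P[:,1]<14-0.2*(610-P[:,0])+12)]
mh=P[(P[:,0]>515)&(P[:,0]<605)&(P[:,1]>26)]
lv=P[(P[:,0]<500)]
for n,q in(('bar',bar),('mh',mh),('lev',lv)): line(n,q)
print(ray('top',260+222/3.6,180+213/3.6,70))
E
```

```text
bar 275 [567.76656935   2.84336047] ang 0.23834689 [-6.17958961  5.60345767] 525.7537512553974 67.32371093764029
mh 331 [557.0869313   36.30816691] ang 0.10131693 [-8.55374404  7.47730209] 515.7822671608839 67.40796686908779
lev 71 [467.94489659  22.34844446] ang 0.06813693 [-2.9971797   2.12130243] 440.2013722269619 65.71797289672382
[624.81944768  40.51196997  70.        ]
```

The crop shows the pin at (222,213), the fixed bar's end at (315,412) and the tail roll at (262,547). Next I'll refine the pose from the foot's rectangle.

```bash
cat >> h.py <<'E'
from scipy.spatial.transform import Rotation as Ro
def delta(xyz,yaw):
    s=monitor.read_state(); R=Ro.from_euler('xyz',s['tool_rot']).as_matrix()
    print('clk',s['clock'],'delta cm',(R.T@(np.array(xyz)-s['eef_pos'])/10).round(2),'roll deg',np.degrees(s['tool_rot'][2]-yaw).round(1),'F',s['force'].round(1),'pos',s['eef_pos'].round(1),'w',s['width'])
E
python3 - <<'E'
from h import *
im=cv2.imread('pics/top0.png'); d=np.load('pics/top0.npy'); hsv=cv2.cvtColor(im,cv2.COLOR_BGR2HSV)
m=np.zeros(im.shape[:2],np.uint8)
for v in range(180,280):
  for u in range(290,360):
    if d[v,u]>0 and 4<pt('top',u,v,d[v,u])[2]<16 and hsv[v,u,1]<75 and hsv[v,u,0]>60: m[v,u]=255
m=cv2.morphologyEx(m,cv2.MORPH_OPEN,np.ones((2,2)))
vs,us=np.nonzero(m); W=np.array([ray('top',u,v,10)[:2] for u,v in zip(us,vs)],np.float32)
print(len(W),cv2.minAreaRect(W))
for psi in(.22,.235):
  pin=np.array([624.8,40.5]);R=np.array([[np.cos(psi),-np.sin(psi)],[np.sin(psi),np.cos(psi)]]);O=pin-R@[0,13]
  print(psi,O)
  big=cv2.resize(im[180:345,260:400],None,fx=3.6,fy=3.6,interpolation=cv2.INTER_CUBIC)[:594]
  for q in[(0,13),(-120,-19),(-120,-7),(-20,-19),(-20,-7),(-60,-19),(-60,-7)]:
    x=proj('top',[*(O+R@q),69]); cv2.circle(big,tuple(((x-[260,180])*3.6+1.8).round().astype(int).tolist()),2,(0,0,255),-1)
  cv2.imwrite(f'pics/o{int(psi*1000)}.png',big)
a=np.hstack([cv2.imread('pics/o220.png')[150:450,100:400],cv2.imread('pics/o235.png')[150:450,100:400]]);cv2.imwrite('pics/o.png',a)
E
```

```text
1015 ((659.1295166015625, 35.148231506347656), (143.5202178955078, 78.05217742919922), 13.404330253601074)
0.22 [627.6369851   27.81333316]
0.235 [627.82695881  27.85731356]
```

View pics/o.png

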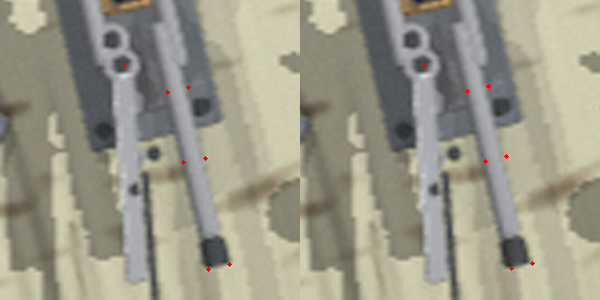

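The foot gives yaw 0.235. The handle and bar lines together put the pliers' origin at about (627.7, 30.2), so the grip point is at about (538, 9).

Request:
arm_command(series=[100,3,-2.7,0,2,100,6,-5.4,0,4,100,9,-8,0,6,100,12,-10.7,0,8,100,15,-13.4,0,9.5])

```text
clock: 0.52
eef_pos: [339.3, -415.0, 231.0]
tool_rot: [-3.141, 0.0, 0.232]
force: [0.4, 0.7, 0.1]
width: 85.5
gripper_force: 0.0
```

```bash
python3 -c "
from h import *
delta([538,9,160],.235)"
```

```text
clk 0.5167 delta cm [ 29.08 -36.69   7.12] roll deg -0.2 F [0.4 0.7 0.1] pos [ 339.3 -415.   231. ] w 85.4699396823597
```

Request:
arm_command(series=[100,2.4,-3.1,0,0,100,4.8,-6.1,0,0,100,7.3,-9.2,0,0,100,9.7,-12.2,0,0,100,12.1,-15.3,0,0])

```text
clock: 0.93
eef_pos: [421.6, -238.2, 231.2]
tool_rot: [-3.142, 0.0, 0.234]
force: [0.7, 0.0, -0.0]
width: 85.4
gripper_force: 0.0
```

Request:
arm_command(series=[100,2.4,-3.1,0,0,100,4.8,-6.1,0,0,100,7.3,-9.2,1,0,100,9.7,-12.2,3,0,100,12.1,-15.3,5,0])

```text
clock: 1.35
eef_pos: [503.1, -64.6, 183.0]
tool_rot: [3.141, -0.002, 0.234]
force: [-0.1, -0.1, 0.5]
width: 85.2
gripper_force: 0.0
```

```bash
python3 -c "
from h import *
delta([538,9,100],.235)"
```

```text
clk 1.35 delta cm [ 5.09 -6.35  8.31] roll deg -0.0 F [-0.1 -0.1  0.5] pos [503.1 -64.6 183. ] w 85.21977325590191
```

Request:
arm_command(series=[100,1.8,-2.2,2,0,100,3.5,-4.4,4,0,100,5,-6.2,6,0,100,5,-6.2,7,0,100,5,-6.2,7,0])

```text
clock: 1.77
eef_pos: [534.6, 7.1, 110.6]
tool_rot: [-3.14, 0.005, 0.237]
force: [-0.5, -1.4, -0.2]
width: 85.7
gripper_force: 0.0
```

```bash
python3 - <<'E'
from h import *
delta([538,9,40],.235)
p,d=snap('top','t1'); q,e=snap('side','s1')
a=cv2.resize(cv2.imread('pics/t1.png')[200:350,250:400],(400,400),interpolation=2);b=cv2.resize(cv2.imread('pics/s1.png')[150:300,200:350],(400,400),interpolation=2)
cv2.imwrite('pics/ab1.png',np.hstack([a,b]))
E
```

```text
clk 1.7667 delta cm [ 0.41 -0.1   7.05] roll deg 0.1 F [-0.5 -1.4 -0.2] pos [534.6   7.1 110.6] w 85.6831649193755
```

View pics/ab1.png

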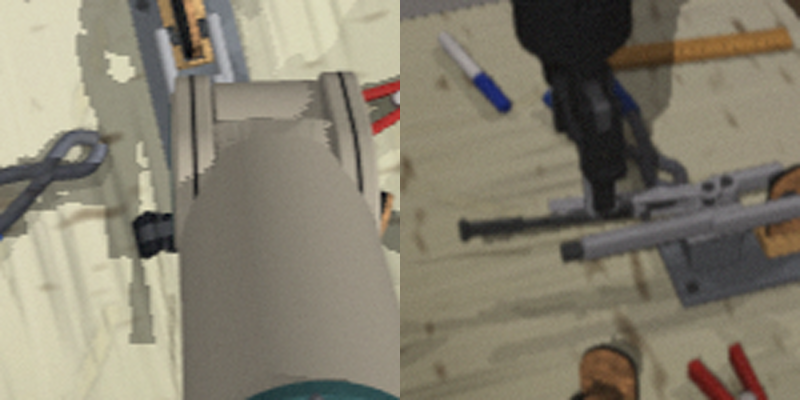

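The top view is blocked by the arm. The side view shows the fingers over the handles. The moving handle stands farther out while open, so I'll descend 6 mm to the +y side.

Request:
arm_command(series=[100,0.3,-0.7,1,0,100,0.3,-0.7,2.5,0,100,0.3,-0.7,4,0,100,0.3,-0.7,5.5,0,100,0.3,-0.7,5.5,0])

```text
clock: 2.28
eef_pos: [536.2, 12.2, 56.5]
tool_rot: [-3.141, 0.003, 0.232]
force: [-0.7, -0.1, 0.0]
width: 85.5
gripper_force: 0.0
```

```bash
python3 - <<'E'
from h import *
delta([538,9,40],.235)
q,e=snap('side','s2')
cv2.imwrite('pics/s2c.png',cv2.resize(cv2.imread('pics/s2.png')[170:290,200:360],(800,600),interpolation=2))
E
```

```text
clk 2.2833 delta cm [0.11 0.36 1.65] roll deg -0.2 F [-0.7 -0.1  0. ] pos [536.2  12.2  56.5] w 85.4603049908099
```

View pics/s2c.png

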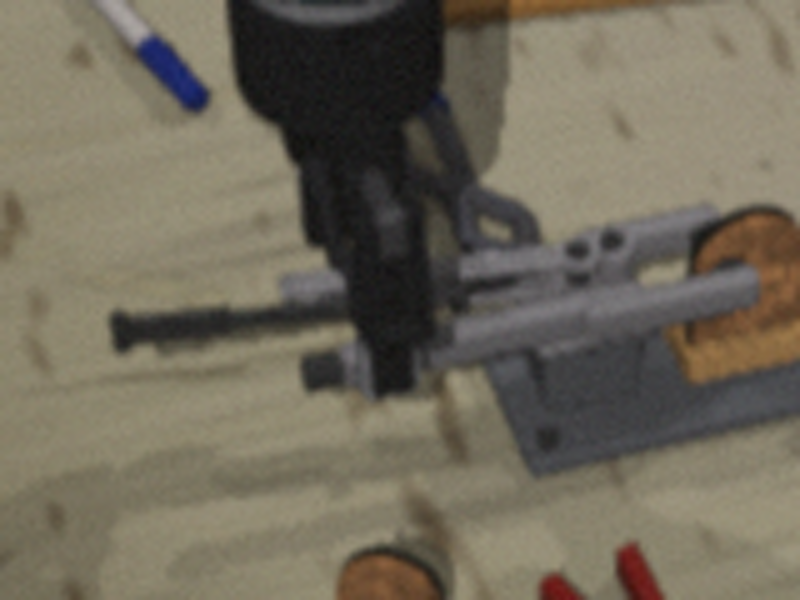

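The near finger stands in front of the fixed bar at crop (390,380), so the fingers straddle the handles. I'll lower, then close in stages.

Request:
arm_command(series=[100,0.1,0,1,0,100,0.1,0,1.8,0,80,0.1,0.4,1.8,0,75,0.1,0.4,1.8,0,70,0.1,0.4,1.8,0])

```text
clock: 2.75
eef_pos: [539.0, 11.7, 40.6]
tool_rot: [-3.138, 0.0, 0.235]
force: [-1.8, 4.6, 1.7]
width: 59.7
gripper_force: 2.3
```

Request:
arm_command(series=[65,0,0,0,0,62,0,0,0,0,59,0,0,0,0,56,0,0,0,0,56,0,0,0,0])

```text
clock: 3.17
eef_pos: [539.0, 12.2, 40.9]
tool_rot: [-3.138, -0.0, 0.236]
force: [-2.4, 5.3, 3.5]
width: 48.3
gripper_force: 2.5
```

```bash
python3 -c "
from h import *
delta([538,9,40],.235)"
```

```text
clk 3.1667 delta cm [-0.17  0.29  0.09] roll deg 0.1 F [-2.4  5.3  3.5] pos [539.   12.2  40.9] w 48.26383210625461
```

Request:
arm_command(series=[54,0,0.1,0,0,51,0,0.2,0,0,48,0,0.3,0,0,46,0,0.3,0,0,46,0,0.3,0,0])

```text
clock: 3.58
eef_pos: [539.9, 8.2, 40.6]
tool_rot: [-3.139, 0.0, 0.235]
force: [-2.5, 5.8, 4.5]
width: 39.1
gripper_force: 3.2
```

```bash
python3 -c "
from h import *
delta([538,9,40],.235)"
```

```text
clk 3.5833 delta cm [-0.16 -0.12  0.06] roll deg 0.0 F [-2.5  5.8  4.5] pos [539.9   8.2  40.6] w 39.14257807298327
```

Request:
arm_command(series=[44,0,0,0,0,42,0,0,0,0,40,0,0,0,0,38,0,0,0,0,38,0,0,0,0])

```text
clock: 4.0
eef_pos: [539.8, 8.7, 40.9]
tool_rot: [-3.139, -0.0, 0.235]
force: [-2.8, 6.5, 8.0]
width: 36.7
gripper_force: 59.1
```

The pads have closed on both handles (36.7 mm, 59 N), so they should be locked. I'll open and lift clear.

Request:
arm_command(series=[60,0,0,0,0,80,0,0,0,0,100,0,0,0,0,100,0,0,0,0,100,0,0,-2,0])

```text
clock: 4.42
eef_pos: [538.1, 5.5, 57.7]
tool_rot: [-3.141, 0.006, 0.233]
force: [0.1, -0.1, -0.0]
width: 85.5
gripper_force: 0.0
```

Request:
arm_command(series=[100,0,0,-4,0,100,0,0,-8,0,100,-3,0,-8,0,100,-7,0,-8,0,100,-10,0,-8,0])

```text
clock: 4.83
eef_pos: [440.7, -17.8, 140.8]
tool_rot: [3.141, 0.0, 0.233]
force: [-0.1, -0.1, -1.1]
width: 85.3
gripper_force: 0.0
```

```bash
python3 - <<'E'
from h import *
delta([538,9,40],.235)
q,e=snap('side','s3')
cv2.imwrite('pics/s3c.png',cv2.resize(cv2.imread('pics/s3.png')[170:290,200:360],(800,600),interpolation=2))
E
```

```text
clk 4.8333 delta cm [10.09 -0.37 10.08] roll deg -0.1 F [-0.1 -0.1 -1.1] pos [440.7 -17.8 140.8] w 85.29587112797262
```

View pics/s3c.png

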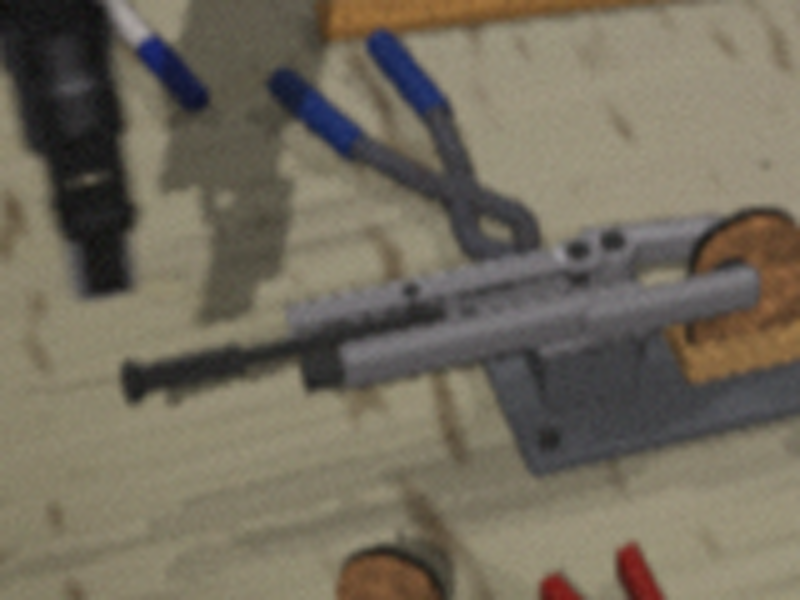

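The handles are parallel and locked, with the tail roll at crop (135,382), image (227,246). I'll close the fingers and go to the inner side of the tail while the two seconds run.

```bash
python3 -c "
from h import *
print(ray('side',227,246.4,60))
delta([475,-34,100],.235);delta([475,-34,40],.235)"
```

```text
[451.72020081 -12.32530904  60.        ]
clk 4.8833 delta cm [3.87 2.4  3.95] roll deg -0.2 F [-9.1 -1.  -0.6] pos [432.3 -19.5 139.9] w 85.49944647030199
clk 4.8833 delta cm [3.94 2.4  9.95] roll deg -0.2 F [-9.1 -1.  -0.6] pos [432.3 -19.5 139.9] w 85.49944647030199
```

Request:
arm_command(series=[0,2,1.2,0,0,0,4,2.6,0,0,0,4,2.6,0,0,0,4,2.6,1,0,0,4,2.6,2,0])

```text
clock: 5.3
eef_pos: [488.7, -33.4, 120.1]
tool_rot: [3.141, -0.002, 0.233]
force: [-1.4, -0.2, -1.3]
width: 25.6
gripper_force: 0.0
```

Request:
arm_command(series=[0,0,0,0,0,0,0,0,1,0,0,0,0,2,0,0,0,0,2,0,0,0,0,2,0])

```text
clock: 5.72
eef_pos: [487.2, -32.7, 99.4]
tool_rot: [-3.141, 0.002, 0.234]
force: [0.3, -0.5, -0.5]
width: -0.4
gripper_force: 0.0
```

```bash
python3 - <<'E'
from h import *
delta([475,-34,40],.235)
q,e=snap('side','s4')
cv2.imwrite('pics/s4c.png',cv2.resize(cv2.imread('pics/s4.png')[170:290,200:360],(800,600),interpolation=2))
E
```

```text
clk 5.7167 delta cm [-1.21 -0.15  5.94] roll deg -0.1 F [ 0.3 -0.5 -0.5] pos [487.2 -32.7  99.4] w -0.3825171898300124
```

View pics/s4c.png

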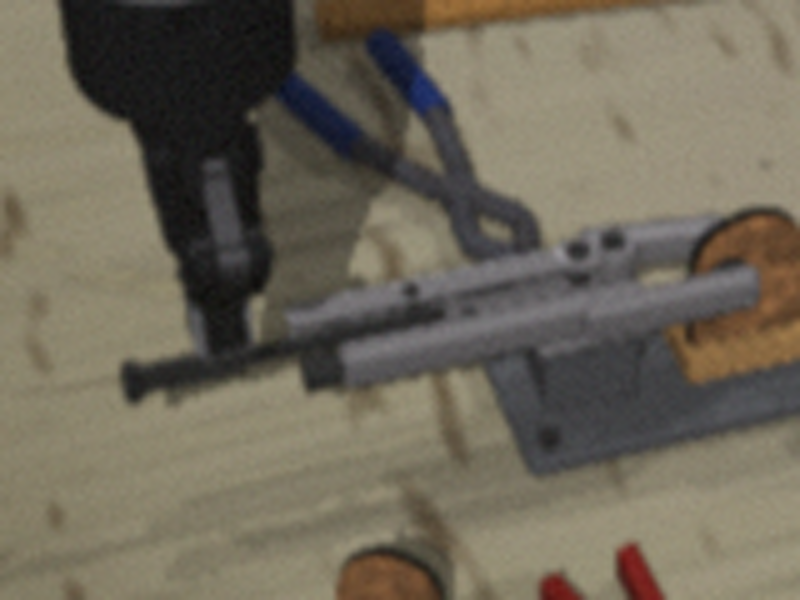

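The closed tip is at crop (220,350), above the tail, and must go 14 mm back. Then I'll descend on the inner side.

Request:
arm_command(series=[0,-1.4,0.3,0,0,0,-1.4,0.3,2,0,0,-1.4,0.3,4,0,0,-1.4,0.3,6,0,0,-1.4,0.3,6,0])

```text
clock: 6.18
eef_pos: [473.4, -38.8, 38.0]
tool_rot: [-3.14, 0.004, 0.234]
force: [0.1, 0.5, 0.4]
width: -0.0
gripper_force: 0.0
```

Request:
arm_command(series=[0,0,0,0,0,0,0,0,0,0,0,0,0,0,0,0,0,0,0,0,0,0,0,0,0])

```text
clock: 6.6
eef_pos: [475.6, -38.9, 41.0]
tool_rot: [3.141, -0.002, 0.234]
force: [0.0, 0.7, 0.6]
width: 0.3
gripper_force: 0.0
```

```bash
python3 - <<'E'
from h import *
delta([475,-34,40],.235)
q,e=snap('side','s5')
cv2.imwrite('pics/s5c.png',cv2.resize(cv2.imread('pics/s5.png')[170:290,200:360],(800,600),interpolation=2))
E
```

```text
clk 6.6 delta cm [ 0.06 -0.49  0.1 ] roll deg -0.1 F [0.  0.7 0.6] pos [475.6 -38.9  41. ] w 0.25524509237219395
```

View pics/s5c.png

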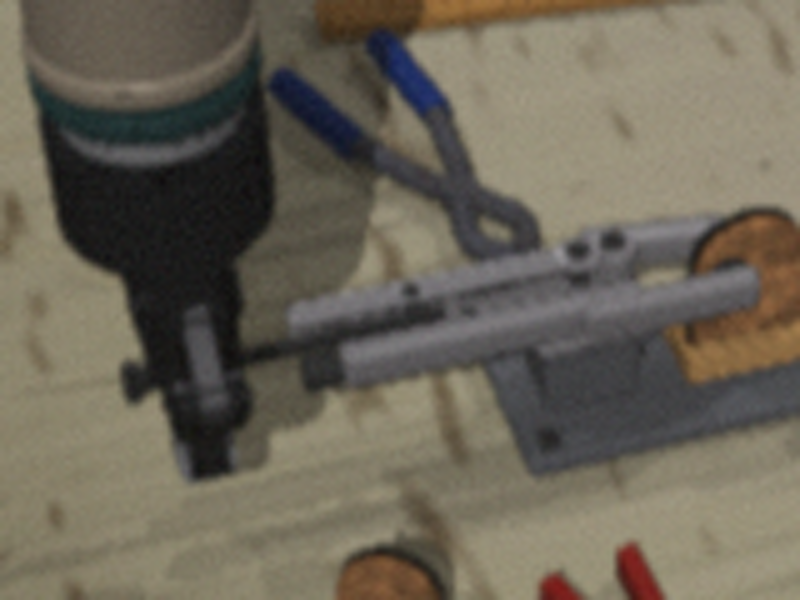

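The fingers are in front of (inside) the tail. More than two seconds have passed since I let go, so I'll pull outward.

Request:
arm_command(series=[0,0,0,0,0,0,0,-0.5,0,0,0,0,-1,0,0,0,0,-1.5,0,0,0,0,-2,0,0])

```text
clock: 7.07
eef_pos: [470.0, -18.7, 40.1]
tool_rot: [-3.141, 0.0, 0.234]
force: [0.0, -0.8, 0.1]
width: -0.0
gripper_force: 0.3
```

Request:
arm_command(series=[0,0,-0.5,0,0,0,0,-1,0,0,0,0,-1.5,0,0,0,0,-2,0,0,0,0,-2,0,0])

```text
clock: 7.48
eef_pos: [466.0, 1.0, 40.2]
tool_rot: [-3.141, -0.001, 0.235]
force: [0.8, -1.6, -0.1]
width: 0.0
gripper_force: 0.9
```

Request:
arm_command(series=[0,0,-0.5,0,0,0,0,-1,0,0,0,0,-1.5,0,0,0,0,-1.5,0,0,0,0,-1.5,0,0])

```text
clock: 7.9
eef_pos: [461.1, 15.3, 40.0]
tool_rot: [-3.141, 0.002, 0.235]
force: [-1.3, -1.0, 0.3]
width: 0.4
gripper_force: 0.6
```

```bash
python3 - <<'E'
from h import *
delta([475,-34,40],.235)
q,e=snap('side','s6')
cv2.imwrite('pics/s6c.png',cv2.resize(cv2.imread('pics/s6.png')[170:290,200:360],(800,600),interpolation=2))
E
```

```text
clk 7.9 delta cm [ 0.2   5.12 -0.  ] roll deg 0.0 F [-1.3 -1.   0.3] pos [461.1  15.3  40. ] w 0.3984056825209712
```

View pics/s6c.png

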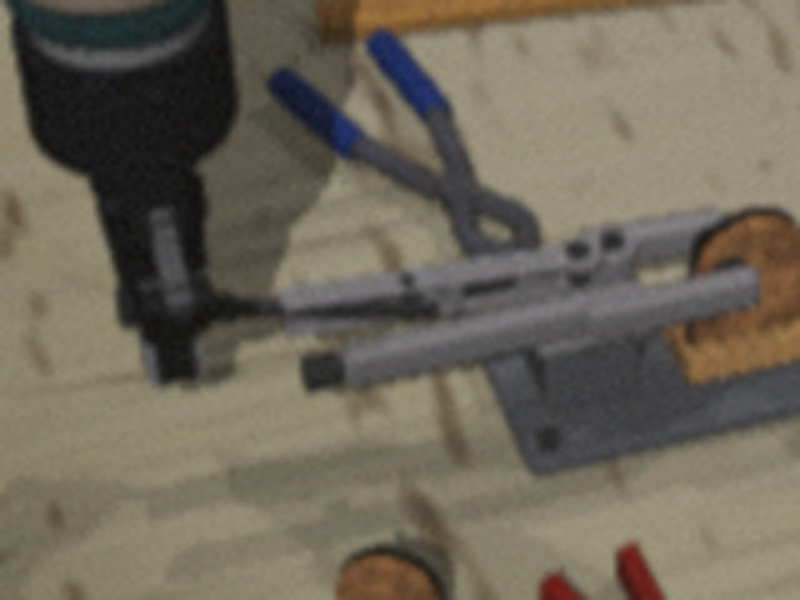

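The lever tail is swung outward and the handle end, at crop (290,300), has begun to open. I have used my ten pictures, so the rest is numeric checks. I'll pull a little further.

Request:
arm_command(series=[0,0,-0.3,0,0,0,0,-0.6,0,0,0,0,-0.9,0,0,0,0,-1.2,0,0,0,0,-1.2,0,0])

```text
clock: 8.37
eef_pos: [459.5, 27.1, 40.2]
tool_rot: [-3.141, -0.001, 0.235]
force: [0.3, -1.6, 0.2]
width: 0.1
gripper_force: 0.6
```

```bash
cat > mh.py <<'E'
from h import *
# moving-handle end: compare side crop around handle with open (s2/side0) and locked (s3) shots
def cmp(f):
    d=lambda g: cv2.GaussianBlur(cv2.cvtColor(cv2.imread(f'pics/{g}.png'),cv2.COLOR_BGR2GRAY),(3,3),0)[218:240,255:290].astype(float)
    print(f,{g:round(np.abs(d(f)-d(g)).mean(),2) for g in('side0','s3','s6')})
E
python3 - <<'E'
from mh import *
delta([475,-34,40],.235); snap('side','s7'); cmp('s6'); cmp('s7'); cmp('s3'); cmp('s5')
E
```

```text
clk 8.3667 delta cm [0.08 6.3  0.01] roll deg 0.0 F [ 0.3 -1.6  0.2] pos [459.5  27.1  40.2] w 0.08084683017682563
s6 {'side0': np.float64(14.69), 's3': np.float64(15.42), 's6': np.float64(0.0)}
s7 {'side0': np.float64(8.95), 's3': np.float64(24.71), 's6': np.float64(15.26)}
s3 {'side0': np.float64(27.71), 's3': np.float64(0.0), 's6': np.float64(15.42)}
s5 {'side0': np.float64(31.57), 's3': np.float64(13.42), 's6': np.float64(24.12)}
```

Request:
arm_command(series=[0,0,0.7,0,0,0,0,1.4,0,0,0,0,2.1,0,0,0,0,2.8,0,0,0,0,3.4,0,0])

```text
clock: 8.83
eef_pos: [467.7, -8.1, 40.2]
tool_rot: [3.141, -0.0, 0.233]
force: [0.5, -0.4, -1.1]
width: 0.1
gripper_force: 0.0
```

Request:
arm_command(series=[0,0,0,0,0,0,0,0,-1.5,0,0,0,0,-4,0,0,0,0,-7,0,0,0,0,-10,0])

```text
clock: 9.25
eef_pos: [466.6, -6.7, 140.9]
tool_rot: [-3.141, 0.002, 0.234]
force: [0.3, 0.4, 0.1]
width: 0.0
gripper_force: 0.0
```

Request:
arm_command(series=[0,0,4,0,0,0,0,8,0,0,0,0,12,0,0,0,0,16,0,0,0,0,20,0,0])

```text
clock: 9.67
eef_pos: [513.8, -203.0, 140.4]
tool_rot: [-3.141, -0.0, 0.234]
force: [1.1, -0.9, 0.4]
width: -0.3
gripper_force: 0.0
```

Request:
arm_command(series=[0,0,3,0,0,0,0,6,0,0,0,0,8,0,0,0,0,8,0,0,0,0,8,0,0])

```text
clock: 10.08
eef_pos: [531.6, -280.2, 139.7]
tool_rot: [-3.141, 0.0, 0.232]
force: [-0.1, 0.8, 0.4]
width: -0.3
gripper_force: 0.0
```

```bash
python3 - <<'E'
from mh import *
from line import *
delta([475,-34,40],.235); snap('side','s8'); snap('top','t8'); cmp('s8')
P=fit('t8'); mh=P[(P[:,0]>515)&(P[:,0]<605)&(P[:,1]>26)]; lv=P[P[:,0]<500]
for n,q in(('mh',mh),('lev',lv)): line(n,q)
g=lambda f:cv2.GaussianBlur(cv2.imread(f'pics/{f}.png'),(5,5),0).astype(int)
D=np.abs(g('t8')-g('top0')).max(2)
for n,(u0,u1,v0,v1) in dict(pincers=(205,292,245,308),clamp=(368,425,222,258),heel=(305,332,190,225),handles=(300,360,235,335)).items():
    r=D[v0:v1,u0:u1]; print(n,r.mean().round(1),(r>40).sum())
E
```

```text
clk 10.0833 delta cm [  0.14 -25.26   9.99] roll deg -0.2 F [-0.1  0.8  0.4] pos [ 531.6 -280.2  139.7] w -0.2511006778806443
s8 {'side0': np.float64(28.57), 's3': np.float64(32.94), 's6': np.float64(29.21)}
mh 331 [557.13285674  36.35677735] ang 0.10421472 [-8.54201778  7.50259851] 515.8069595913806 67.59340974159124
lev 71 [467.47906129  22.27494766] ang 0.07014501 [-2.96125126  2.14990149] 440.27235092764494 66.12045752871704
pincers 32.9 2501
clamp 5.6 0
heel 5.5 0
handles 17.2 1212
```

The handle and lever are back at their open readings, and the heel lift and clamp are unchanged. I'll check whether the difference at the pincers is only the arm's shadow.

```bash
python3 - <<'E'
from h import *
for f in('top0','t8'):
    im=cv2.imread(f'pics/{f}.png'); h=cv2.cvtColor(im,cv2.COLOR_BGR2HSV)[245:308,205:292]
    m=cv2.inRange(h,(100,120,20),(130,255,255)); v,u=np.nonzero(m); print(f,len(u),u.mean(),v.mean(),u.min(),u.max(),v.min(),v.max(),'V',h[:,:,2].mean())
a,b=np.load('pics/top0.npy'),np.load('pics/t8.npy'); d=np.abs(a-b)
print((d[245:308,205:292]>8).sum(),(d[235:335,300:360]>8).sum(),(d[190:225,305:332]>8).sum())
E
```

```text
top0 415 25.29879518072289 39.36867469879518 5 44 21 60 V 172.35103083378945
t8 411 25.37226277372263 39.57420924574209 6 44 21 60 V 143.02353585112206
76 68 61
```

Only a shadow: nothing has moved. I'll hand the job in.

```bash
python3 -c "
from cell import workorder
print(workorder.finish_job())"
```

```text
the job is handed in; nothing more can be done
None
```

The job is handed in at about 10 s on the clock: the pliers locked, held by themselves for over two seconds, then sprang fully open when I pulled the lever, and camera checks show the heel lift, pincers and spring clamp did not move.

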